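Mark a blank with the automatic centre punch

TASK

Take the red-capped automatic centre punch out of its wooden stand, put its tip down through the brass guide bush of the yellow jig and press it straight down on the metal blank until its spring trips with a snap, without ramming it on to its stop. Then set the punch gently back upright in its stand and let go. Leave the blue jig and everything else on the bench alone.

Things in the scene. Friction and masses are not known exactly. Their poses are not given: they have to be found in the camera images.
- punch: automatic centre punch, loose, 113 mm long, 0.21 to 0.29 kg. Origin at the tip end at rest, z along the punch to the cap. From the origin: steel rod 10 mm across with cone point (0 to 50 mm), steel collar 30 mm across (50 to 58), dark barrel 20 mm across to grip (58 to 100), red cap 24 mm across (100 to 113). Gripped just above the collar, the fingertips can bear on the collar in pressing
- punch_tip (a point): point of the punch's sliding rod; its z in the punch's frame is the rod's travel, 0 at rest. The rod slides up into the collar against the spring: the push starts at about 4 N, peaks at about 10 N (more if it rubs in the bush) at 4.5 mm, where the spring trips, and falls to 3 or 4 N, tripped for sure beyond 6.5 mm; hard stop at 10 mm. Lifted, the rod springs out again by itself
- stand: fixed wooden block 70 x 70 x 60 mm high, origin at the centre of its underside, z up. A 17 mm upright hole, chamfered to 23 mm at the mouth, goes down through its middle; the punch stands in it with its collar resting on the block's top, so that the punch's origin is 10 mm above the bench
- stand_mouth (a point): centre of the stand's hole at its top, 60 mm above the bench
- jig: fixed yellow marking jig, base 100 x 90 mm, 66 mm high, origin at the centre of its underside, z up. A metal bar (the blank, 130 x 46 mm, along the jig's x) is clamped under its bridge, below the bush. Blanks differ: the top of this one lies 30 to 50 mm above the bench, is not measured and must be found by feel. More than 24 N of push on it is ramming
- jig_mouth (a point): centre of the mouth of the yellow jig's brass guide bush, 66 mm above the bench, upright over the jig's origin: bore 14 mm, flared to 20 mm at the mouth, open down to 50 mm above the bench
- other_jig: fixed blue jig of the same shape with a dark steel bush, also with a blank in it; not to be used
- mitre_gauge: bystander: black mitre gauge with a steel bar, 200 mm long, loose, 45 mm high
- sanding_block: bystander: cork block 100 x 60 x 35 mm, loose
- try_square: bystander: square with a wooden stock 110 mm and a steel blade 150 mm, 16 mm high, loose
- tin: bystander: tin 66 mm across, 80 mm high, loose
- offcut: bystander: wooden offcut 120 x 45 x 22 mm, loose
- screwdriver: bystander: screwdriver, loose
- stop_box: bystander: fixed yellow box 70 mm wide with a red mushroom button, 76 mm high

How it is judged:
On the way, in this order (a step that is already met when the one before it is completed fails the run):
1. the punch is lifted clear of its stand (height (world z) of punch above 0.065 m), for 0.1 s.
2. its tip is in the yellow jig's bush, pressed on the blank, the punch upright within 6 degrees, and the spring has tripped (rod pushed in more than 6.5 mm) (horizontal distance between punch_tip and jig_mouth below 0.004 m and z of punch_tip in the frame of jig below 0.056 m and angle between punch's own z axis and vertical below 0.105 rad and contact force between punch and jig above 1 N and z of punch_tip in the frame of punch above 0.0065 m), for 0.05 s.
3. the punch is drawn out of the bush (height (world z) of punch_tip above 0.067 m), for 0.05 s.
At the end, for the whole second after the job is handed in: the punch stands in the hole of its stand, upright within 4.5 degrees, its collar resting on the block (within 3 mm), at rest and let go (horizontal distance between punch and stand below 0.007 m and z of punch in the frame of stand between 0.006 and 0.013 m and angle between punch's own z axis and vertical below 0.08 rad and linear speed of punch below 0.02 m/s); the robot touches nothing.
It fails at once if the punch is rammed: it presses on the yellow jig, its bush or its blank with more than 24 N (contact force between punch and jig above 24 N).
It fails at once if the punch is used on the blue jig (contact force between punch and other_jig above 3 N).
It fails at once if the punch is slammed into its stand (over 40 N) (contact force between punch and stand above 40 N).
It fails at once if the punch is dropped or tipped over (angle between punch's own z axis and vertical above 0.8 rad).
It fails at once if a bystander is moved by more than 20 mm, or the stop box struck (over 5 N) (distance of any of mitre_gauge, sanding_block, try_square, tin, offcut, screwdriver from where it was at the start of the episode above 0.02 m or contact force between the arm and stop_box above 5 N).
It also fails if it takes over 67 s, if anything falls off the work surface, if the arm or the gripper's body presses on something with over 40 N, if the wrist force passes 120 N, or if a joint passes its speed limit or range.

ROBOT

A 6-joint arm with a two-finger parallel gripper is mounted at the origin on the work surface. World frame = base frame: x ahead of the robot, y to its left, z up, the work surface at z = 0. Lengths are in m, angles in rad, forces in N, time in s.
With the tool pointing down it reaches from about 0.35 to 0.85 m from the base axis. Payload 8.1 kg.
Tool frame: the origin (TCP) lies on the centre line of the jaws, within the pads' length; the fingertips stand 17 mm ahead of it and the grasp point (between the pads) lies 2 mm behind it; x points along the fingers, z is the direction in which the jaws open and shut, and the axes are right-handed (so a half turn about x gives the same grasp; the last joint's range is limited). The gripper opens to 93 mm and grips with 3 to 60 N. Pads are 15 mm wide; open, the fingers measure 128 mm over their backs; the gripper's body (75 mm by 188 mm) begins 65 mm behind the grasp point.
Start: joints at [-1.303, 0.13, 1.488, -0, 1.523, -0.085], TCP at [0.207, -0.563, 0.236] pointing down, gripper open.
Joint ranges: [-2.96, 2.96], [-0.89, 2.26], [0.02, 2.5], [-1.34, 4.48], [0, 2.73], [-2.66, 2.66]. Speed limits (rad/s): [2.39, 2.39, 2.79, 3.14, 3.14, 3.14].

INTERFACE

Orientations are given as a rotation vector (axis times angle).
In Python, from plant import telemetry, optics, workorder gives the robot as it stands.
- The arm moves only by the shell command python3 -m inch 'ROWS' [FORCE]. ROWS is JSON, a list that holds one entry, the list of rows, each a list of 7 numbers: the shift along the tool's x, y, z in m, then the turn, a rotation vector about the tool's x, y, z in rad, then the opening, from 0 (shut) to 1 (fully open). In form: [[[tx, ty, tz, ax, ay, az, grip], ...]]. A call has 1 to 20 rows; each row shifts and turns the pose as measured when the row begins, along the tool's axes as they then stand; what a row does not reach is not made up. A row lasts 1/10 s, in which the tool goes at most 50 mm and 8.59 degrees, less where a joint would pass 70% of its speed; a pose out of reach is approached as far as the arm can. A call is refused whole if a number of a shift passes 0.05 or a number of a turn 0.15, either way. A call with a gripper value outside its range is refused whole. The fingers move at their own pace and stop on an object; FORCE is the grip in N (left out, the last holds). Time passes only in rows, so rows that do not move let the fingers close. It gives the time, the measured TCP pose, the force and the opening at its end, in the units of the state.
- telemetry.read_state(): the state, without advancing time (a new reading comes with each control period).
- optics.read_camera(name): name is "scene" or "top" or "wrist"; returns a dict with "frame" (400x640x3 uint8, blue, green, red), "fx", "fy", "cx", "cy" (pixels), "D" ([k1, k2, p1, p2, k3] as OpenCV has them; the pictures are not rectified), "rvec" (rotation vector, rad) and "tvec" (3), from world to camera coordinates, as OpenCV has them. Camera axes: x right, y down, z forward; pixel columns grow to the right and rows downward; lengths in m; the calibration is good to about 2 mm. A picture is of the moment at which its call begins. There is no depth.
- workorder.close_job(): hands the job in, once; it reports no verdict.
The state is a dict: "t": time; "q": joint angles; "dq": joint speeds; "joint_torque": joint torques, N m; "tool_pos": TCP position; "orientation": TCP orientation; "force": force on the tool from outside, world axes, zero at the start; "wrist_torque": the same for the moment, N m; "opening": finger opening in m.
Only numpy, scipy, OpenCV 4.12 (cv2) and the standard library are available. Lean on these libraries where they do the work, as an engineer would, in place of code of your own. Each camera call takes 0.05 s, during which the arm holds its last target. There are 200 camera calls.

## Working session

There is one attempt and no reset: what is moved stays moved. The work goes in short steps, Python scripts to look and compute and a shell command to move; the robot and the scene stay as the last step left them, time stands still between calls to the robot, and variables do not carry over. Pictures are saved under pics/ and viewed, on a budget of 10 in all, crops included, one or two more only if the job needs it, and the job is handed in when it is done.

```bash
mkdir -p pics; ls
cat > h.py <<'E'
import numpy as np, cv2
from plant import telemetry, optics, workorder
from scipy.spatial.transform import Rotation as R
def cam(n):
    c=optics.read_camera(n); K=np.array([[c['fx'],0,c['cx']],[0,c['fy'],c['cy']],[0,0,1.]])
    return c['frame'],K,np.array(c['D'],float),np.array(c['rvec'],float),np.array(c['tvec'],float)
def ray(c,uv):
    f,K,D,r,t=c; p=cv2.undistortPoints(np.array([[uv]],float),K,D)[0,0]
    M=cv2.Rodrigues(r)[0]; return -M.T@t, M.T@np.array([p[0],p[1],1.])
def onplane(c,uv,z):
    o,d=ray(c,uv); return o+d*(z-o[2])/d[2]
def proj(c,P): return cv2.projectPoints(np.array([P],float),c[3],c[4],c[1],c[2])[0][0,0]
def st(): return telemetry.read_state()
E
python3 - <<'E'
from h import *
import pickle
for n in("scene","top"):
    c=cam(n); cv2.imwrite(f'pics/{n}0.png',c[0]); pickle.dump(c,open(n+'.pkl','wb')); print(n,c[1],c[2],ray(c,(320,200)))
s=st(); print(s); print(R.from_rotvec(s['orientation']).as_matrix())
E
```

```text
pics
scene [[435.54602013   0.         320.6596978 ]
 [  0.         435.54602013 200.47442315]
 [  0.           0.           1.        ]] [-0.01668468  0.          0.          0.          0.        ] (array([1.11822993, 0.47270147, 0.72880711]), array([-0.53623453, -0.49181623, -0.68598309]))
top [[403.24096023   0.         326.78587216]
 [  0.         403.24096023 203.70506406]
 [  0.           0.           1.        ]] [-0.04220132  0.          0.          0.          0.        ] (array([ 0.53860488, -0.01124708,  1.25511234]), array([ 0.04911807,  0.03743211, -0.99827545]))
{'t': 0.1, 'q': array([-1.30338240e+00,  1.31073405e-01,  1.48921490e+00, -2.51912618e-05,
        1.52299329e+00, -8.54068467e-02]), 'dq': array([ 0.00103448, -0.00285663, -0.0025155 , -0.0005775 , -0.00183945,
       -0.00066099]), 'joint_torque': array([ 8.67587714e-04, -5.61340928e+01, -4.93095231e+01,  7.71432719e-02,
        2.91509094e-02, -6.40646499e-05]), 'tool_pos': array([ 0.20720275, -0.56255051,  0.23467518]), 'orientation': array([ 0.94654707,  1.35705535, -0.94479232]), 'force': array([ 0.18076498, -0.76776471, -0.82817174]), 'wrist_torque': array([-0.04228352, -0.01358646,  0.02256693]), 'opening': 0.09322402749239221}
[[-4.70550239e-04  9.38401345e-01  3.45546949e-01]
 [ 1.62226076e-03  3.45547249e-01 -9.38399950e-01]
 [-9.99998573e-01  1.19002934e-04 -1.68492902e-03]]
```

View pics/top0.png

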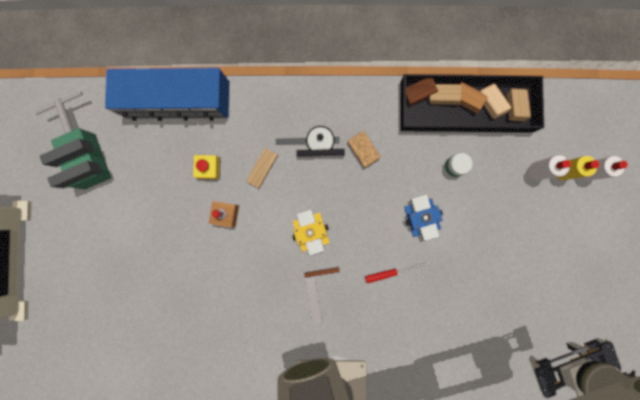

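View pics/scene0.png

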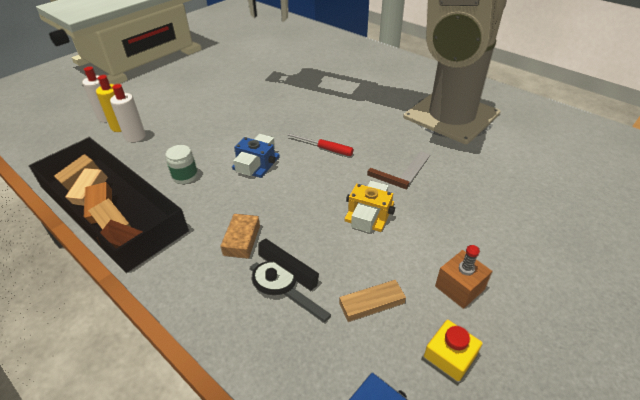

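The top view shows the punch cap at about (217,214) in its stand (224,215), the yellow jig's bush at (310,233), and the stop box at (205,167). The scene view shows the cap at (472,251) and the bush at (371,194). The space around the stand looks open.

Run:
```python
from h import *
import pickle
for n,cap,bush in(("top",(217,214),(310,233)),("scene",(472,251),(371,194))):
    c=pickle.load(open(n+'.pkl','rb')); f=c[0]; hsv=cv2.cvtColor(f,cv2.COLOR_BGR2HSV)
    m=((hsv[...,0]<6)|(hsv[...,0]>172))&(hsv[...,1]>150)&(hsv[...,2]>70)
    k,l,s,ce=cv2.connectedComponentsWithStats(m.astype(np.uint8))
    i=min(range(1,k),key=lambda i:np.hypot(*(ce[i]-cap))); print(n,'cap',s[i],ce[i],onplane(c,ce[i],0.118))
    y=(abs(hsv[...,0].astype(int)-25)<7)&(hsv[...,1]>150)&(hsv[...,2]>90)
    print('bush',onplane(c,bush,0.066))
    b=(hsv[...,0]>5)&(hsv[...,0]<20)&(hsv[...,1]>100); 
    k,l,s,ce=cv2.connectedComponentsWithStats(b.astype(np.uint8))
    for i in range(1,k):
        if s[i][4]>150 and np.hypot(*(ce[i]-cap))<40: print('stand',s[i],ce[i],onplane(c,ce[i],.055), cv2.minAreaRect(np.argwhere(l==i)[:,::-1].astype(np.float32)))
```

```text
top cap [212 211   8   7  41] [215.92682927 213.65853659] [0.55302776 0.32727001 0.118     ]
bush [0.49950379 0.06179044 0.066     ]
stand [210 202  28  25 465] [223.93548387 214.26236559] [0.55226426 0.32167477 0.055     ] ((223.1216278076172, 214.27027893066406), (25.646240234375, 22.522661209106445), 9.462321281433105)
scene cap [466 245  13  12 123] [472.19512195 250.47154472] [0.55986789 0.33241776 0.118     ]
bush [0.51053323 0.07113866 0.066     ]
stand [ 435  250   57   58 1724] [461.95243619 280.20069606] [0.5810285  0.33795792 0.055     ] ((462.1800231933594, 277.760009765625), (48.400001525878906, 47.000003814697266), 36.86989974975586)
```

```bash
python3 -m inch '[[[0,0.033,-0.037,0,0,0,1],[0,0.033,-0.037,0,0,0,1],[0,0.033,-0.037,0,0,0,1],[0,0.033,-0.037,0,0,0,1],[0,0.033,-0.037,0,0,0,1],[0,0.033,-0.037,0,0,0,1],[0,0.033,-0.037,0,0,0,1],[0,0.033,-0.037,0,0,0,1],[0,0.033,-0.037,0,0,0,1],[0,0.033,-0.037,0,0,0,1],[0,0.033,-0.037,0,0,0,1],[0,0.033,-0.037,0,0,0,1],[0,0.033,-0.037,0,0,0,1],[0,0.033,-0.037,0,0,0,1],[0,0.033,-0.037,0,0,0,1],[0,0.033,-0.037,0,0,0,1],[0,0.033,-0.037,0,0,0,1],[0,0.033,-0.037,0,0,0,1]]]'
cat >> h.py <<'E'
def go(target,R0=None):
    "print tool-frame shift to world target and tilt correction (tool rotvec) to point down"
    s=st(); M=R.from_rotvec(s['orientation']).as_matrix(); p=np.array(s['tool_pos'])
    x=M[:,0]; ax=np.cross(x,[0,0,-1]); 
    print('t',s['t'],'tcp',p.round(4),'F',np.round(s['force'],2),'open',round(s['opening'],4))
    print('axes y',M[:,1].round(3),'z',M[:,2].round(3),'tilt fix(tool)',(M.T@ax).round(4))
    if target is not None: print('shift tool',(M.T@(np.array(target)-p)).round(4))
E
python3 - <<'E'
from h import *
go((0.555,0.329,0.236)); c=cam('wrist'); cv2.imwrite('pics/w1.png',c[0]); print(ray(c,(320,200)),proj(c,(.555,.329,.118)))
E
```

```text
t: 1.9
tool_pos: [0.5326, 0.2752, 0.2308]
orientation: [0.958, 1.361, -0.95]
force: [0.7, -0.6, -0.0]
opening: 0.0931
t 1.9 tcp [0.5326 0.2752 0.2308] F [ 0.68 -0.58 -0.  ] open 0.0931
axes y [ 0.942  0.337 -0.001] z [ 0.337 -0.942 -0.01 ] tilt fix(tool) [-0.     -0.0096  0.0009]
shift tool [-0.0048  0.0392 -0.0432]
(array([0.60588235, 0.30089542, 0.37963197]), array([-0.25320131, -0.09415131, -0.96297529])) [265.93879042 158.8895605 ]
```

View pics/w1.png

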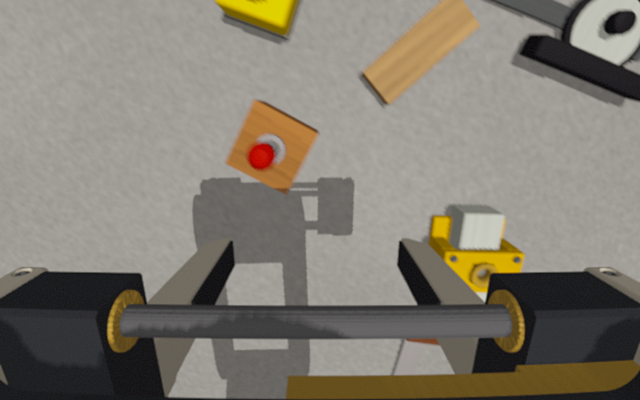

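The wrist view shows the cap at (261,155), the collar at (272,148) and the yellow jig's bush at (483,272).

Run:
```python
from h import *
c=cam('wrist'); f=c[0]; hsv=cv2.cvtColor(f,cv2.COLOR_BGR2HSV)
def red(c,z):
    hsv=cv2.cvtColor(c[0],cv2.COLOR_BGR2HSV)
    m=((hsv[...,0]<6)|(hsv[...,0]>172))&(hsv[...,1]>170)&(hsv[...,2]>60)
    k,l,s,ce=cv2.connectedComponentsWithStats(m.astype(np.uint8)); i=1+np.argmax(s[1:,4]); print(s[i],ce[i]); return onplane(c,ce[i],z)
P=red(c,.118); print('cap',P)
print('collar',onplane(c,(272,148),.068),'bush',onplane(c,(483,272),.066))
go((P[0],P[1],0.20))
```

```text
[257 148  27  27 588] [269.95238095 161.04421769]
cap [0.55514843 0.33142707 0.118     ]
collar [0.55787939 0.33817639 0.068     ] bush [0.50873795 0.08212001 0.066     ]
t 2.0 tcp [0.5322 0.2778 0.2282] F [-0.54  0.18 -0.11] open 0.0927
axes y [ 0.94   0.34  -0.004] z [ 0.34  -0.94  -0.011] tilt fix(tool) [-0.     -0.0112  0.0041]
shift tool [ 0.0286  0.04   -0.0423]
```

```bash
python3 -m inch '[[[0.008,0.02,-0.021,0,-0.011,0.004,1],[0.01,0.02,-0.021,0,0,0,1],[0.01,0,0,0,0,0,1],[0,0,0,0,0,0,1],[0,0,0,0,0,0,1]]]'
python3 - <<'E'
from h import *
c=cam('wrist'); f=c[0]; hsv=cv2.cvtColor(f,cv2.COLOR_BGR2HSV); cv2.imwrite('pics/w2.png',f)
m=((hsv[...,0]<6)|(hsv[...,0]>172))&(hsv[...,1]>170)&(hsv[...,2]>60)
k,l,s,ce=cv2.connectedComponentsWithStats(m.astype(np.uint8)); i=1+np.argmax(s[1:,4]); print(s[i],ce[i]); P=onplane(c,ce[i],.119);print(P)
go((P[0],P[1],0.087)); print(ray(c,(320,200)))
E
```

```text
t: 2.5
tool_pos: [0.5544, 0.331, 0.1959]
orientation: [0.943, 1.356, -0.954]
force: [0.3, 0.2, 0.4]
opening: 0.0932
[ 284    0   49   32 1239] [307.78369653  13.11299435]
[0.68112839 0.38347022 0.119     ]
t 2.55 tcp [0.5543 0.3307 0.1959] F [ 0.12  0.32 -0.24] open 0.0929
axes y [ 0.94   0.342 -0.007] z [ 0.342 -0.94   0.003] tilt fix(tool) [0.     0.0026 0.0069]
shift tool [ 0.1079  0.1379 -0.0065]
(array([0.62772555, 0.35910791, 0.34439091]), array([-0.25379277, -0.10837875, -0.96132204]))
```

View pics/w2.png

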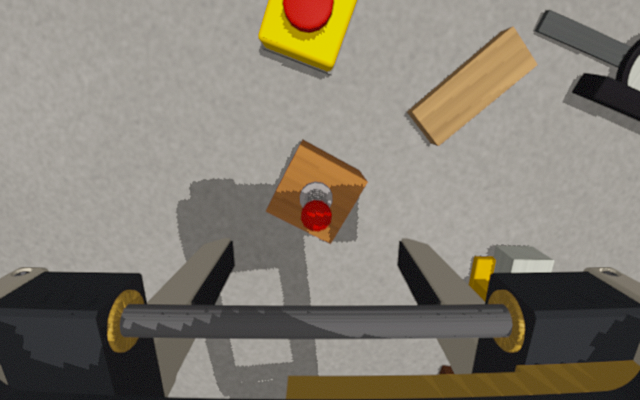

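The cap is at (316,215) and the collar at (316,196), midway between the jaws. The largest red blob was the stop button, so I will select the cap explicitly.

```bash
cat >> h.py <<'E'
def red(c,near,z):
    hsv=cv2.cvtColor(c[0],cv2.COLOR_BGR2HSV)
    m=((hsv[...,0]<6)|(hsv[...,0]>172))&(hsv[...,1]>170)&(hsv[...,2]>60)
    k,l,s,ce=cv2.connectedComponentsWithStats(m.astype(np.uint8)); i=min((i for i in range(1,k) if s[i][4]>30),key=lambda i:np.hypot(*(ce[i]-near))); print(s[i],ce[i]); return onplane(c,ce[i],z)
E
python3 - <<'E'
from h import *
c=cam('wrist'); P=red(c,(316,215),.119); print(P, onplane(c,(316,197),.067)); go((P[0],P[1],0.089))
E
```

```text
[301 200  30  31 719] [315.42002782 215.03477051]
[0.55609857 0.33259432 0.119     ] [0.55582849 0.33188937 0.067     ]
t 2.6 tcp [0.5546 0.3309 0.1964] F [-1.32 -0.25  0.  ] open 0.0931
axes y [ 0.94   0.341 -0.006] z [ 0.341 -0.94   0.002] tilt fix(tool) [0.     0.0024 0.006 ]
shift tool [ 0.1074  0.0027 -0.0014]
```

```bash
python3 -m inch '[[[0.03,0.002,-0.001,0,0.002,0.006,1],[0.03,0,0,0,0,0,1],[0.03,0,0,0,0,0,1],[0.013,0,0,0,0,0,1],[0.003,0,0,0,0,0,1],[0,0,0,0,0,0,1]]]' && python3 -c "
from h import *
go((0.556,0.332,0.0875))"
```

```text
t: 3.2
tool_pos: [0.5605, 0.3297, 0.0965]
orientation: [0.96, 1.345, -0.943]
force: [-0.2, 0.0, 0.8]
opening: 0.0933
t 3.2 tcp [0.5605 0.3297 0.0965] F [-0.2   0.04  0.76] open 0.0933
axes y [0.942 0.337 0.013] z [ 0.337 -0.942 -0.   ] tilt fix(tool) [ 0.     -0.0004 -0.0127]
shift tool [ 0.009  -0.0036 -0.0037]
```

```bash
python3 -m inch '[[[0.005,-0.003,-0.003,0,0,-0.012,1],[0.004,0,0,0,0,0,1],[0,0,0,0,0,0,1]]]' && python3 -c "
from h import *
go((0.556,0.332,0.0875))"
```

```text
t: 3.5
tool_pos: [0.5588, 0.3326, 0.0915]
orientation: [0.957, 1.35, -0.948]
force: [0.5, -0.0, -0.6]
opening: 0.0929
t 3.5 tcp [0.5588 0.3326 0.0915] F [ 0.48 -0.04 -0.58] open 0.0929
axes y [0.942 0.336 0.006] z [ 0.336 -0.942 -0.001] tilt fix(tool) [-0.     -0.0012 -0.0058]
shift tool [ 0.004  -0.0029 -0.0003]
```

```bash
python3 -m inch '[[[0.004,-0.003,0,0,0,-0.006,1],[0.001,0,0,0,0,-0.002,1],[0,0,0,0,0,0,1]]]' && python3 -c "
from h import *
go((0.556,0.332,0.0875))"
```

```text
t: 3.8
tool_pos: [0.5565, 0.3322, 0.0875]
orientation: [0.953, 1.354, -0.952]
force: [0.6, -0.2, 1.0]
opening: 0.0929
t 3.8 tcp [0.5565 0.3322 0.0875] F [ 0.6  -0.16  1.  ] open 0.0929
axes y [ 0.942  0.337 -0.001] z [ 0.337 -0.942 -0.001] tilt fix(tool) [-0.     -0.0014  0.0007]
shift tool [-0.     -0.0006  0.    ]
```

```bash
python3 -m inch '[[[0,0,0,0,0,0,0.4],[0,0,0,0,0,0,0.3],[0,0,0,0,0,0,0.2],[0,0,0,0,0,0,0],[0,0,0,0,0,0,0],[0,0,0,0,0,0,0],[0,0,0,0,0,0,0],[0,0,0,0,0,0,0],[0,0,0,0,0,0,0]]]' 40 && python3 -c "
from h import *
go((0.556,0.332,0.0875))"
```

```text
t: 4.7
tool_pos: [0.5567, 0.3322, 0.0877]
orientation: [0.953, 1.354, -0.952]
force: [0.4, -0.4, -0.5]
opening: 0.0256
t 4.7 tcp [0.5567 0.3322 0.0877] F [ 0.36 -0.38 -0.46] open 0.0256
axes y [ 0.942  0.337 -0.   ] z [ 0.337 -0.942 -0.001] tilt fix(tool) [-0.     -0.0015  0.0004]
shift tool [ 0.0002 -0.0007 -0.    ]
```

```bash
python3 -m inch '[[[0,0,0,0,0,0,0],[0,0,0,0,0,0,0],[0,0,0,0,0,0,0],[0,0,0,0,0,0,0]]]' && python3 -m inch '[[[-0.005,0,0,0,0,0,0],[-0.01,0,0,0,0,0,0],[-0.01,0,0,0,0,0,0],[0,0,0,0,0,0,0],[0,0,0,0,0,0,0]]]' && python3 -c "
from h import *
go((0.556,0.332,0.0875))"
```

```text
t: 5.1
tool_pos: [0.5567, 0.332, 0.0876]
orientation: [0.953, 1.354, -0.953]
force: [-0.6, -0.7, -0.3]
opening: 0.0222
t: 5.6
tool_pos: [0.556, 0.3319, 0.1141]
orientation: [0.952, 1.355, -0.954]
force: [0.2, 0.0, -3.0]
opening: 0.0224
t 5.6 tcp [0.556  0.3319 0.1141] F [ 0.17  0.01 -3.02] open 0.0224
axes y [ 0.942  0.337 -0.002] z [ 0.337 -0.942 -0.001] tilt fix(tool) [ 0.     -0.0012  0.0023]
shift tool [ 0.0266  0.0001 -0.0001]
```

```bash
python3 -m inch '[[[-0.03,0,0,0,0,0.002,0],[-0.03,0,0,0,0,0,0],[-0.03,0,0,0,0,0,0],[0,-0.01,0.015,0,0,0,0],[0,-0.015,0.025,0,0,0,0],[0,-0.015,0.025,0,0,0,0],[0,-0.015,0.025,0,0,0,0],[0,-0.015,0.025,0,0,0,0],[0,-0.015,0.025,0,0,0,0],[0,-0.015,0.025,0,0,0,0],[0,-0.01,0.02,0,0,0,0],[0,-0.005,0.01,0,0,0,0],[0,0,0,0,0,0,0],[0,0,0,0,0,0,0],[0,0,0,0,0,0,0]]]' && python3 -c "
from h import *
go((0.505,0.075,0.2))
c=cam('wrist'); cv2.imwrite('pics/w3.png',c[0]); print(proj(c,(.505,.075,.066)))"
```

```text
t: 7.1
tool_pos: [0.5106, 0.1033, 0.2056]
orientation: [0.951, 1.355, -0.951]
force: [-0.6, -0.0, -2.5]
opening: 0.022
t 7.1 tcp [0.5106 0.1033 0.2056] F [-0.56 -0.01 -2.55] open 0.022
axes y [ 0.941  0.339 -0.001] z [ 0.339 -0.941 -0.002] tilt fix(tool) [-0.     -0.0016  0.0005]
shift tool [ 0.0056 -0.0149  0.0247]
[343.36344577 211.90449182]
```

View pics/w3.png

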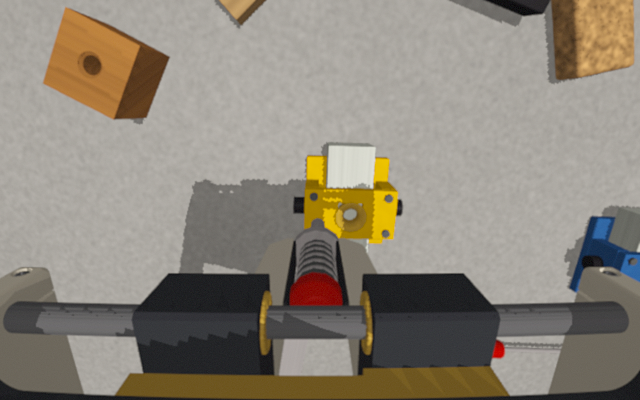

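The bush mouth is at (350,215), the empty stand hole at (92,64), and the punch hangs upright in the jaws (cap at (316,290)). The known stand hole position gives a check on camera bias.

Run:
```python
from h import *
c=cam('wrist'); f=c[0]
print('stand',onplane(c,(92,64),.060),'bush',onplane(c,(350,214.5),.066))
g=cv2.GaussianBlur(cv2.cvtColor(f,cv2.COLOR_BGR2GRAY),(3,3),0)[195:235,330:372]
print(cv2.HoughCircles(cv2.resize(g,None,fx=4,fy=4,interpolation=cv2.INTER_CUBIC),cv2.HOUGH_GRADIENT,1,20,param1=80,param2=20,minRadius=20,maxRadius=80))
print(proj(c,(.556,.332,.06)))
cv2.imwrite('pics/w3c.png',cv2.resize(f[190:240,310:390],None,fx=8,fy=8,interpolation=cv2.INTER_CUBIC))
go(None)
```

```text
stand [0.55547572 0.3299388  0.06      ] bush [0.50473633 0.0683122  0.066     ]
None
[89.87848292 62.62246192]
t 7.2 tcp [0.5106 0.1035 0.2056] F [-0.69 -1.5  -2.83] open 0.0221
axes y [ 0.941  0.339 -0.001] z [ 0.339 -0.941 -0.002] tilt fix(tool) [ 0.     -0.0016  0.0007]
```

View pics/w3c.png

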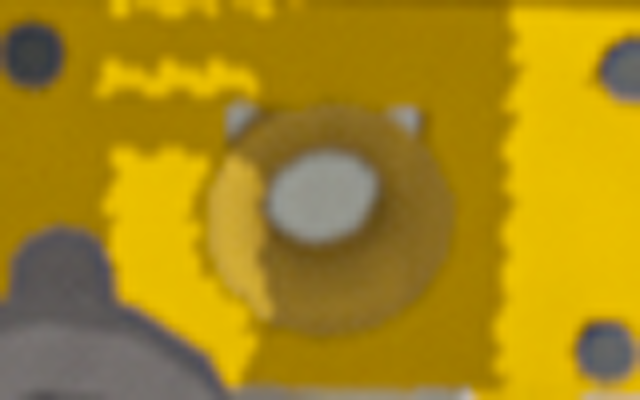

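The crop shows the brass ring centred at about (351.5,217.5), and the rod end at about (318,221).

Run:
```python
from h import *
c=cam('wrist'); B=onplane(c,(351.5,217.5),.066); print(B)
p=st()['tool_pos']
for z in(.128,.133): print(proj(c,(p[0],p[1],z)))
go((B[0],B[1],.160))
```

```text
[0.50239448 0.06581611 0.066     ]
[317.48842075 218.33985175]
[317.50847882 220.55721639]
t 7.25 tcp [0.5105 0.1034 0.2056] F [ 0.55 -0.38 -2.03] open 0.0224
axes y [ 0.941  0.339 -0.001] z [ 0.339 -0.941 -0.002] tilt fix(tool) [ 0.     -0.0015  0.0007]
shift tool [ 0.0455 -0.0204  0.0326]
```

```bash
python3 -m inch '[[[0,-0.010,0.016,0,0,0,0],[0,-0.010,0.016,0,0,0,0],[0.015,0,0,0,0,0,0],[0.015,0,0,0,0,0,0],[0.012,0,0,0,0,0,0],[0,0,0,0,0,0,0],[0,0,0,0,0,0,0]]]' && python3 -c "
from h import *
go((0.5024,0.0658,0.1625))
c=cam('wrist'); p=proj(c,(.5024,.0658,.066)); print(p); q=st()['tool_pos']; print(proj(c,(q[0],q[1],q[2]-.0775)))
u,v=p.astype(int); cv2.imwrite('pics/w4.png',cv2.resize(c[0][v-50:v+50,u-70:u+70],None,fx=5,fy=5,interpolation=cv2.INTER_CUBIC)); print(u-70,v-50)"
```

```text
t: 7.95
tool_pos: [0.5019, 0.0703, 0.1586]
orientation: [0.947, 1.36, -0.947]
force: [-0.7, -1.0, -2.9]
opening: 0.0224
t 7.95 tcp [0.5019 0.0703 0.1586] F [-0.66 -1.03 -2.88] open 0.0224
axes y [ 0.939  0.345 -0.003] z [ 0.345 -0.939 -0.004] tilt fix(tool) [-0.     -0.0036  0.0026]
shift tool [-0.0039 -0.0011  0.0043]
[323.08080976 213.21841681]
[317.51182548 218.28876857]
253 163
```

View pics/w4.png

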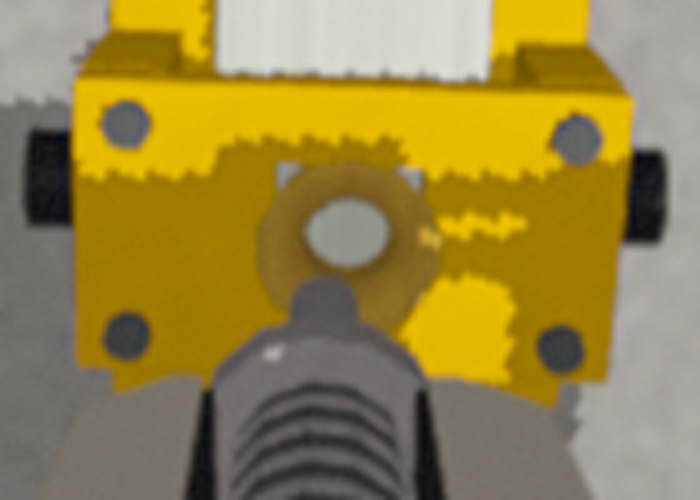

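The ring centre is at pixel (322.7,213.4), which agrees with the predicted (323.1,213.2). The bush is therefore at (0.502,0.066).

```bash
python3 -m inch '[[[0,-0.001,0.004,0,-0.003,0.002,0],[0,0,0,0,0,0,0],[0,0,0,0,0,0,0]]]' && python3 -c "
from h import *
go((0.5024,0.0658,0.1625))"
```

```text
t: 8.3
tool_pos: [0.5031, 0.0663, 0.1597]
orientation: [0.946, 1.355, -0.945]
force: [0.4, 0.6, -2.2]
opening: 0.0221
t 8.3 tcp [0.5031 0.0663 0.1597] F [ 0.44  0.56 -2.2 ] open 0.0221
axes y [0.938 0.346 0.001] z [ 0.346 -0.938  0.   ] tilt fix(tool) [-0.      0.     -0.0009]
shift tool [-0.0028 -0.0008  0.0002]
```

```bash
python3 -m inch '[[[0.005,-0.001,0,0,0,0,0],[0.007,0,0,0,0,0,0],[0.007,0,0,0,0,0,0],[0.006,0,0,0,0,0,0],[0,0,0,0,0,0,0],[0,0,0,0,0,0,0]]]' && python3 -c "
from h import *
go((0.5024,0.0658,0.1335))"
```

```text
t: 8.9
tool_pos: [0.5021, 0.0658, 0.1325]
orientation: [0.946, 1.355, -0.945]
force: [-0.3, 0.6, -3.0]
opening: 0.0222
t 8.9 tcp [0.5021 0.0658 0.1325] F [-0.31  0.65 -3.01] open 0.0222
axes y [0.939 0.345 0.001] z [ 0.345 -0.939  0.   ] tilt fix(tool) [-0.      0.0001 -0.0012]
shift tool [-0.001   0.0003  0.0001]
```

```bash
python3 -m inch '[[[0.002,0,0,0,0,0,0],[0.002,0,0,0,0,0,0],[0,0,0,0,0,0,0]]]'; python3 -c "
from h import *
go((0.5024,0.0658,0.1285))"
```

```text
t: 9.2
tool_pos: [0.5023, 0.0658, 0.1285]
orientation: [0.947, 1.354, -0.945]
force: [0.5, -0.4, -2.7]
opening: 0.0222
t 9.2 tcp [0.5023 0.0658 0.1285] F [ 0.46 -0.35 -2.69] open 0.0222
axes y [0.939 0.345 0.002] z [ 0.345 -0.939  0.   ] tilt fix(tool) [ 0.      0.0002 -0.0016]
shift tool [-0.      0.0001  0.    ]
```

```bash
python3 -m inch '[[[0.002,0,0,0,0,0,0],[0,0,0,0,0,0,0]]]'|egrep 'pos|force';python3 -m inch '[[[0.002,0,0,0,0,0,0],[0,0,0,0,0,0,0]]]'|egrep 'pos|force'
```

```text
tool_pos: [0.5025, 0.0659, 0.1266]
force: [-0.4, 0.4, -3.2]
tool_pos: [0.5026, 0.0659, 0.1246]
force: [0.1, -0.5, -3.2]
```

```bash
python3 -m inch '[[[0.002,0,0,0,0,-0.002,0],[0,0,0,0,0,0,0]]]'|egrep 'pos|force';python3 -m inch '[[[0.002,0,0,0,0,0,0],[0,0,0,0,0,0,0]]]'|egrep 'pos|force'
```

```text
tool_pos: [0.5027, 0.0658, 0.1224]
force: [-0.5, 0.2, -3.0]
tool_pos: [0.5027, 0.0658, 0.1203]
force: [0.4, -0.3, -2.4]
```

```bash
python3 -m inch '[[[0.002,0,0,0,0,0,0],[0,0,0,0,0,0,0]]]'|egrep 'pos|force';python3 -m inch '[[[0.002,0,0,0,0,0,0],[0,0,0,0,0,0,0]]]'|egrep 'pos|force'
```

```text
tool_pos: [0.5035, 0.0659, 0.1191]
force: [0.3, 0.2, 1.9]
tool_pos: [0.5045, 0.0661, 0.1182]
force: [-0.5, 0.3, 1.7]
```

```bash
python3 -c "
from h import *
go((0.5024,0.0658,0.1125))"; python3 -m inch '[[[0.002,-0.001,0,0,0,0,0],[0,0,0,0,0,0,0]]]'|egrep 'pos|force'; python3 -c "
from h import *
go((0.5024,0.0658,0.1125))"
```

```text
t 10.4 tcp [0.5045 0.0661 0.1182] F [-0.46  0.3   1.67] open 0.0222
axes y [0.939 0.345 0.004] z [ 0.345 -0.939  0.001] tilt fix(tool) [-0.      0.0015 -0.0044]
shift tool [ 0.0057 -0.0021 -0.0005]
tool_pos: [0.5044, 0.0659, 0.1172]
force: [0.6, -0.4, 2.4]
t 10.6 tcp [0.5044 0.0659 0.1172] F [ 0.6  -0.4   2.43] open 0.0223
axes y [0.938 0.345 0.007] z [ 0.345 -0.938  0.002] tilt fix(tool) [ 0.      0.0019 -0.0065]
shift tool [ 0.0047 -0.002  -0.0006]
```

```bash
python3 -m inch '[[[0.002,-0.002,-0.0005,0,0.002,-0.006,0],[0.001,0,0,0,0,0,0]]]'|egrep 'pos|force';python3 -m inch '[[[0.0015,-0.001,0,0,0,-0.002,0],[0,0,0,0,0,0,0]]]'|egrep 'pos|force'; python3 -c "
from h import *
go((0.5024,0.0658,0.1125))"
```

```text
tool_pos: [0.5036, 0.0657, 0.1157]
force: [-0.2, 0.7, 5.8]
tool_pos: [0.5037, 0.0655, 0.1155]
force: [-0.7, 1.1, 3.4]
t 11.0 tcp [0.5037 0.0655 0.1155] F [-0.67  1.09  3.38] open 0.0225
axes y [0.938 0.345 0.004] z [ 0.345 -0.938  0.001] tilt fix(tool) [-0.      0.0014 -0.0037]
shift tool [ 0.003  -0.0012 -0.0007]
```

```bash
python3 -m inch '[[[0.0025,-0.0015,-0.0005,0,0.001,-0.004,0],[0,0,0,0,0,0,0]]]'|egrep 'pos|force';python3 -m inch '[[[0.002,-0.001,0,0,0,-0.002,0]]]'|egrep 'pos|force'; python3 -c "
from h import *
go((0.5024,0.0658,0.1125))"
```

```text
tool_pos: [0.5034, 0.0655, 0.1145]
force: [-0.7, 1.1, 5.0]
tool_pos: [0.5036, 0.0653, 0.1137]
force: [0.4, 1.2, 11.8]
t 11.3 tcp [0.5036 0.0653 0.1137] F [ 0.37  1.19 11.75] open 0.0225
axes y [0.938 0.345 0.003] z [ 0.345 -0.938  0.002] tilt fix(tool) [ 0.      0.0018 -0.0029]
shift tool [ 0.0012 -0.0009 -0.0008]
```

```bash
python3 -m inch '[[[0,0,0,0,0,0,0]]]'|egrep 'pos|force';python3 -m inch '[[[0.001,-0.001,-0.0005,0,0,-0.002,0]]]'|egrep 'pos|force'; python3 -m inch '[[[0.001,0,0,0,0,-0.001,0]]]'|egrep 'pos|force'
```

```text
tool_pos: [0.504, 0.0655, 0.1143]
force: [-0.5, 2.4, 4.7]
tool_pos: [0.5038, 0.0657, 0.1143]
force: [-0.5, 0.6, 8.9]
tool_pos: [0.5045, 0.0658, 0.1142]
force: [-0.5, 1.1, 7.3]
```

```bash
python3 -m inch '[[[0.0025,-0.002,-0.0005,0,0.001,-0.004,0]]]'|egrep 'pos|force';python3 -m inch '[[[0.0025,-0.002,0,0,0,-0.002,0]]]'|egrep 'pos|force'; python3 -c "
from h import *
go((0.5024,0.0658,0.1125))"
```

```text
tool_pos: [0.5037, 0.0657, 0.1131]
force: [-0.4, 0.9, 9.6]
tool_pos: [0.5027, 0.0652, 0.1116]
force: [-0.7, 1.9, 6.0]
t 11.8 tcp [0.5027 0.0652 0.1116] F [-0.74  1.94  6.01] open 0.0222
axes y [0.938 0.345 0.003] z [ 0.345 -0.938  0.003] tilt fix(tool) [-0.      0.003  -0.0031]
shift tool [-0.0009 -0.     -0.0007]
```

```bash
python3 -m inch '[[[0.0015,0,-0.0005,0,0.002,-0.002,0]]]'|egrep 'pos|force';python3 -m inch '[[[0.001,0,0,0,0,-0.001,0]]]'|egrep 'pos|force'
```

```text
tool_pos: [0.5028, 0.0656, 0.1105]
force: [-0.1, 0.9, 3.3]
tool_pos: [0.503, 0.0656, 0.1097]
force: [-0.4, -0.2, 3.5]
```

```bash
python3 -m inch '[[[0.0003,0,0,0,0,-0.001,0]]]'|egrep 'pos|force'; python3 -c "
from h import *
go((0.5024,0.0658,0.1125))
c=cam('scene'); p=proj(c,(.5024,.0658,.09)); u,v=p.astype(int); cv2.imwrite('pics/s5.png',cv2.resize(c[0][v-50:v+50,u-60:u+60],None,fx=6,fy=6,interpolation=cv2.INTER_CUBIC))
print(u-60,v-50,[proj(c,(.5027,.0656,z)).round(1).tolist() for z in(.066,.082,.09)])"
```

```text
tool_pos: [0.503, 0.0656, 0.1092]
force: [0.4, 1.1, 4.1]
t 12.1 tcp [0.503  0.0656 0.1092] F [0.36 1.14 4.14] open 0.022
axes y [0.938 0.345 0.   ] z [ 0.345 -0.938  0.002] tilt fix(tool) [ 0.      0.0016 -0.0001]
shift tool [-0.0033 -0.0005 -0.0004]
311 133 [[371.1, 191.1], [371.6, 185.8], [371.8, 183.1]]
```

View pics/s5.png

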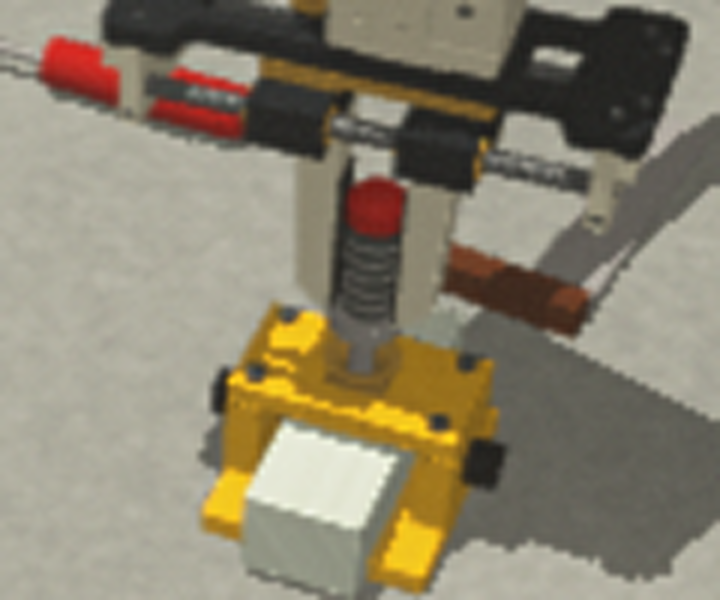

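The punch is upright in the bush with only a short length of rod showing. The force peaked at about 14 N and has fallen to 6–7 N, after 10.5 mm of feed with at most 2.7 mm of slip. The spring has tripped, so I'm drawing the punch out.

```bash
python3 -m inch '[[[-0.004,0,0,0,0,0,0],[-0.01,0,0,0,0,0,0],[-0.01,0,0,0,0,0,0],[-0.01,0,0,0,0,0,0],[-0.02,0,0,0,0,0,0],[-0.03,0,0,0,0,0,0],[-0.025,0,0,0,0,0,0],[0,0,0,0,0,0,0],[0,0,0,0,0,0,0],[0,0,0,0,0,0,0]]]' && python3 -c "
from h import *
go((0.5565,0.3322,0.21))
c=cam('wrist'); cv2.imwrite('pics/w6.png',c[0]); p=st()['tool_pos']
for z in (.0355,.0315,-.0775): print(proj(c,(p[0],p[1],p[2]+z)))
P=red(c,(316,290),p[2]+.0315);print(P-p)"
```

```text
t: 13.15
tool_pos: [0.5, 0.0653, 0.2219]
orientation: [0.942, 1.359, -0.951]
force: [0.1, -0.4, -3.2]
opening: 0.0225
t 13.15 tcp [0.5    0.0653 0.2219] F [ 0.11 -0.36 -3.22] open 0.0225
axes y [ 0.938  0.345 -0.007] z [ 0.345 -0.938  0.   ] tilt fix(tool) [-0.      0.0001  0.0065]
shift tool [ 0.011   0.1452 -0.231 ]
[317.98579937 308.06833864]
[317.92891334 302.45688127]
[317.06711762 217.91881889]
[ 289  273   54   33 1444] [315.47160665 290.5       ]
[0.00508323 0.00297976 0.0315    ]
```

View pics/w6.png

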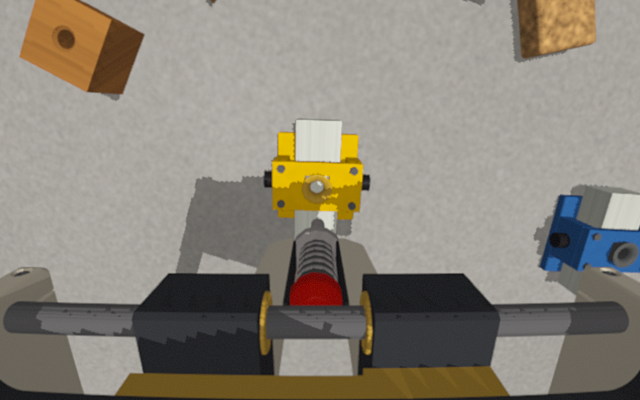

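The punch is out with its rod extended and still upright in the jaws. The bush is at (317,186) and the empty stand hole at (66,38).

```bash
python3 -m inch '[[[0,0.01,-0.015,0,0,0.006,0],[0,0.016,-0.026,0,0,0,0],[0,0.016,-0.026,0,0,0,0],[0,0.016,-0.026,0,0,0,0],[0,0.016,-0.026,0,0,0,0],[0,0.016,-0.026,0,0,0,0],[0,0.016,-0.026,0,0,0,0],[0,0.012,-0.02,0,0,0,0],[0,0.008,-0.01,0,0,0,0],[0,0,0,0,0,0,0],[0,0,0,0,0,0,0],[0,0,0,0,0,0,0]]]' && python3 -c "
from h import *
go((0.5555,0.331,0.18))
c=cam('wrist'); p=proj(c,(.5555,.331,.06)); u,v=p.astype(int); cv2.imwrite('pics/w7.png',cv2.resize(c[0][v-60:v+60,u-75:u+75],None,fx=5,fy=5,interpolation=cv2.INTER_CUBIC)); print(p,u-75,v-60)
import pickle; pickle.dump(c,open('w7.pkl','wb'))"
```

```text
t: 14.4
tool_pos: [0.5418, 0.3012, 0.1994]
orientation: [0.929, 1.373, -0.972]
force: [0.6, -0.3, -2.9]
opening: 0.0222
t 14.4 tcp [0.5418 0.3012 0.1994] F [ 0.64 -0.27 -2.88] open 0.0222
axes y [ 0.939  0.342 -0.031] z [ 0.342 -0.94   0.   ] tilt fix(tool) [0.     0.0002 0.0314]
shift tool [ 0.0187  0.0237 -0.0234]
[291.19937705 167.84032244] 216 107
```

View pics/w7.png

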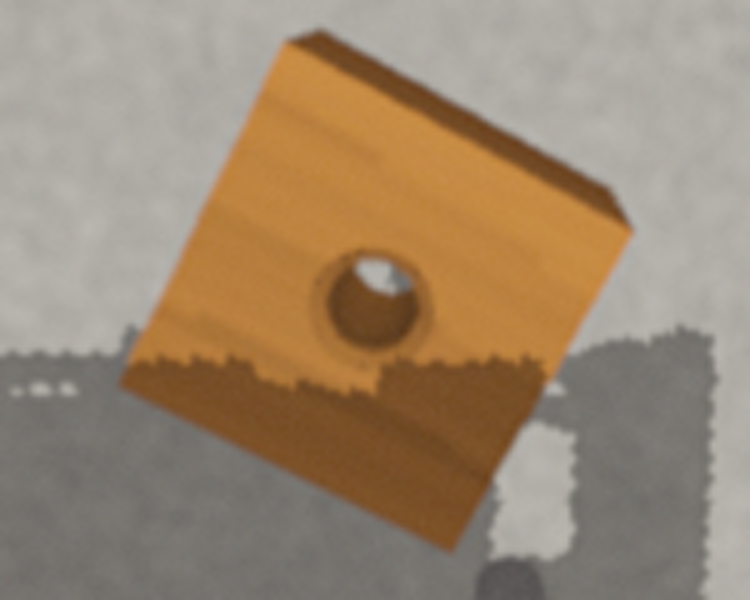

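The hole mouth is at (290.4,167.4), against a predicted (291.2,167.8), so the stand position is confirmed. The tool has picked up about 1.8° of tilt, which I will remove.

```bash
python3 -m inch '[[[0,0.012,-0.012,0,0,0.02,0],[0,0.012,-0.011,0,0,0.011,0],[0,0,0,0,0,0,0],[0,0,0,0,0,0,0],[0,0,0,0,0,0,0]]]' && python3 -c "
from h import *
import pickle
print(onplane(pickle.load(open('w7.pkl','rb')),(290.4,167.4),.06))
go((0.5555,0.331,0.155))"
```

```text
t: 14.95
tool_pos: [0.5586, 0.3318, 0.2]
orientation: [0.953, 1.351, -0.947]
force: [0.8, -0.4, -2.6]
opening: 0.0223
[0.55563668 0.33181182 0.06      ]
t 14.95 tcp [0.5586 0.3318 0.2   ] F [ 0.77 -0.37 -2.6 ] open 0.0223
axes y [0.941 0.34  0.004] z [ 0.34  -0.941  0.   ] tilt fix(tool) [ 0.      0.0002 -0.0042]
shift tool [ 0.045  -0.0034 -0.0004]
```

```bash
python3 -m inch '[[[0.015,-0.003,0,0,0,-0.004,0],[0.015,0,0,0,0,0,0],[0.015,0,0,0,0,0,0],[0,0,0,0,0,0,0],[0,0,0,0,0,0,0],[0,0,0,0,0,0,0]]]' && python3 -c "
from h import *
go((0.5557,0.3318,0.146))"
```

```text
t: 15.55
tool_pos: [0.5541, 0.3292, 0.1484]
orientation: [0.947, 1.355, -0.955]
force: [-1.4, -0.3, -2.6]
opening: 0.0222
t 15.55 tcp [0.5541 0.3292 0.1484] F [-1.4  -0.33 -2.59] open 0.0222
axes y [ 0.941  0.339 -0.005] z [ 0.339 -0.941  0.001] tilt fix(tool) [0.     0.001  0.0048]
shift tool [ 0.0023  0.0024 -0.0019]
```

```bash
python3 -m inch '[[[0,0.002,-0.002,0,0.001,0.004,0],[0,0,0,0,0,0,0],[0.006,0,0,0,0,0,0],[0.008,0,0,0,0,0,0],[0,0,0,0,0,0,0],[0,0,0,0,0,0,0]]]' && python3 -c "
from h import *
go((0.5557,0.3318,0.095))"
```

```text
t: 16.15
tool_pos: [0.5567, 0.3326, 0.1353]
orientation: [0.953, 1.352, -0.948]
force: [-0.1, -0.4, -2.2]
opening: 0.0225
t 16.15 tcp [0.5567 0.3326 0.1353] F [-0.06 -0.36 -2.16] open 0.0225
axes y [0.941 0.339 0.003] z [ 0.339 -0.941 -0.001] tilt fix(tool) [ 0.     -0.0006 -0.0033]
shift tool [ 0.0403 -0.0013  0.0005]
```

```bash
python3 -m inch '[[[0.01,-0.001,0,0,0,-0.003,0],[0.01,0,0,0,0,0,0],[0.01,0,0,0,0,0,0],[0.008,0,0,0,0,0,0],[0,0,0,0,0,0,0],[0,0,0,0,0,0,0]]]' && python3 -c "
from h import *
go((0.5557,0.3318,0.0875))"
```

```text
t: 16.75
tool_pos: [0.5548, 0.3318, 0.0924]
orientation: [0.949, 1.355, -0.952]
force: [-0.3, -0.2, -2.3]
opening: 0.0223
t 16.75 tcp [0.5548 0.3318 0.0924] F [-0.33 -0.18 -2.25] open 0.0223
axes y [ 0.941  0.339 -0.002] z [ 0.339 -0.941 -0.   ] tilt fix(tool) [ 0.     -0.0003  0.0024]
shift tool [0.0049 0.0009 0.0003]
```

```bash
python3 -m inch '[[[0.002,0.001,0,0,0,0.002,0],[0.0015,0,0,0,0,0,0],[0,0,0,0,0,0,0]]]'|egrep 'pos|force'; python3 -m inch '[[[0.001,0,0,0,0,0,0],[0,0,0,0,0,0,0]]]'|egrep 'pos|force'; python3 -m inch '[[[0.001,0,0,0,0,0,0],[0,0,0,0,0,0,0]]]'|egrep 'pos|force'
```

```text
tool_pos: [0.5563, 0.3324, 0.0894]
force: [-1.2, -0.0, -2.7]
tool_pos: [0.5567, 0.3326, 0.089]
force: [0.0, 0.5, -2.3]
tool_pos: [0.5569, 0.3327, 0.0883]
force: [0.3, 0.4, -2.4]
```

```bash
for i in 1; do python3 -m inch '[[[0.001,-0.0005,0,0,0,0,0],[0,0,0,0,0,0,0]]]'|egrep 'pos|force'; python3 -m inch '[[[0.001,-0.0005,0,0,0,0,0],[0,0,0,0,0,0,0]]]'|egrep 'pos|force'; python3 -m inch '[[[0.001,0,0,0,0,0,0],[0,0,0,0,0,0,0]]]'|egrep 'pos|force'; done; python3 -c "
from h import *
go((0.5557,0.3318,0.0875))"
```

```text
tool_pos: [0.5568, 0.3327, 0.0878]
force: [0.5, 0.7, -2.7]
tool_pos: [0.5571, 0.3327, 0.0878]
force: [-0.6, -0.0, -3.6]
tool_pos: [0.5577, 0.3329, 0.0877]
force: [-1.0, -0.4, -1.7]
t 18.05 tcp [0.5577 0.3329 0.0877] F [-1.02 -0.36 -1.72] open 0.0221
axes y [0.941 0.339 0.007] z [ 0.339 -0.941 -0.001] tilt fix(tool) [ 0.     -0.0007 -0.0071]
shift tool [ 0.0002 -0.0022  0.0004]
```

```bash
python3 -m inch '[[[0.0015,-0.002,0,0,0,-0.007,0],[0,0,0,0,0,0,0]]]'|egrep 'pos|force'; python3 -m inch '[[[0.0015,0,0,0,0,0,0],[0,0,0,0,0,0,0]]]'|egrep 'pos|force'; python3 -c "
from h import *
go((0.5557,0.3318,0.0875))"
```

```text
tool_pos: [0.557, 0.3327, 0.0878]
force: [0.3, -1.5, -2.3]
tool_pos: [0.5579, 0.3329, 0.0877]
force: [-0.5, -0.2, -0.8]
t 18.45 tcp [0.5579 0.3329 0.0877] F [-0.49 -0.24 -0.77] open 0.0222
axes y [0.941 0.339 0.005] z [ 0.339 -0.941 -0.001] tilt fix(tool) [ 0.     -0.0009 -0.005 ]
shift tool [ 0.0002 -0.0024  0.0003]
```

It has stalled at the original grasp height (0.0877) and the weight is coming off the wrist, so the collar is seated. Releasing.

```bash
python3 -m inch '[[[0,-0.001,0,0,0,-0.005,0],[0,0,0,0,0,0,0],[0,0,0,0,0,0,0.3],[0,0,0,0,0,0,0.4],[0,0,0,0,0,0,0.7],[0,0,0,0,0,0,1],[0,0,0,0,0,0,1],[0,0,0,0,0,0,1],[0,0,0,0,0,0,1],[0,0,0,0,0,0,1]]]' && python3 -c "
from h import *
go((0.5557,0.3318,0.2))"
```

```text
t: 19.45
tool_pos: [0.5556, 0.3323, 0.0859]
orientation: [0.949, 1.356, -0.953]
force: [-0.7, 0.1, 0.1]
opening: 0.0792
t 19.45 tcp [0.5556 0.3323 0.0859] F [-0.66  0.07  0.07] open 0.0792
axes y [ 0.941  0.339 -0.003] z [ 0.339 -0.941 -0.001] tilt fix(tool) [ 0.     -0.001   0.0033]
shift tool [-0.1141 -0.0005  0.0004]
```

```bash
python3 -m inch '[[[0,0,0,0,0,0,1],[0,0,0,0,0,0,1],[-0.005,0,0,0,0,0,1],[-0.015,0,0,0,0,0,1],[-0.03,0,0,0,0,0,1],[-0.03,0,0,0,0,0,1],[-0.03,0,0,0,0,0,1],[-0.02,0,0,0,0,0,1],[0,0,0,0,0,0,1],[0,0,0,0,0,0,1],[0,0,0,0,0,0,1]]]' && python3 -c "
from h import *
go(None)
c=cam('wrist'); P=red(c,proj(c,(.556,.332,.119)),.119); print(P)
c2=cam('scene'); Q=red(c2,(472,251),.119); print(Q)
w=c[0]; s=cv2.resize(c2[0][215:315,400:500],(400,400)); cv2.imwrite('pics/end.png',np.hstack([cv2.resize(w[100:300,200:400],(400,400)),s]))"
```

```text
t: 20.55
tool_pos: [0.5562, 0.3324, 0.2274]
orientation: [0.952, 1.354, -0.95]
force: [0.5, -0.2, 0.1]
opening: 0.0925
t 20.55 tcp [0.5562 0.3324 0.2274] F [ 0.49 -0.19  0.12] open 0.0925
axes y [0.941 0.339 0.   ] z [ 0.339 -0.941 -0.001] tilt fix(tool) [ 0.     -0.0014 -0.0003]
[304 193  27  27 554] [316.6967509  205.86281588]
[0.55654412 0.33303255 0.119     ]
[467 246  13  11 111] [472.63963964 251.06306306]
[0.56152303 0.33391354 0.119     ]
```

View pics/end.png

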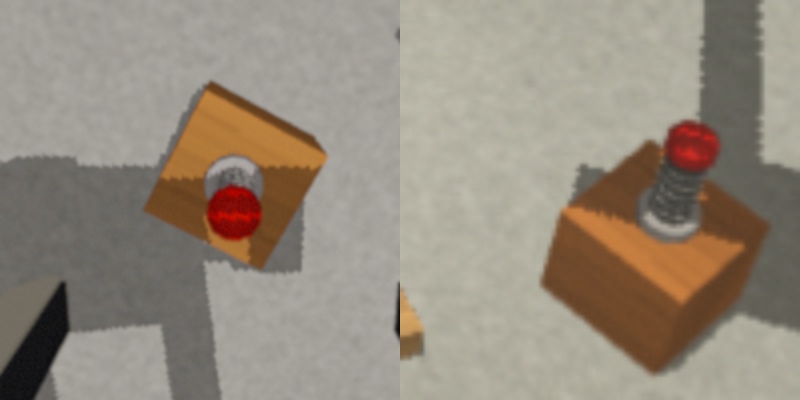

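The punch is upright in its stand with the collar flat on the block, and its cap is back within about 1 mm of where it started (wrist view). The gripper is clear, so I'm handing in.

```bash
python3 -c "
from h import *
print(workorder.close_job())"
```

```text
the job is handed in; nothing more can be done
None
```

The punch was taken from its stand, pressed through the yellow jig's brass bush until its spring tripped, and put back upright in its stand. I handed the job in at about 20.6 s; no verdict is reported.

- **Press:** I felt the blank about 42 mm above the bench. The push peaked at about 14 N in the readings between moves, above the nominal 10 N with some side rub in the bush. It fell to about 6–7 N after the trip, against the 3–4 N given.
- **Rod travel:** This was not measured directly. The tool went down about 10.5 mm after contact with at most 2.7 mm of slip, so the rod went in at least 7.8 mm, past the 6.5 mm needed. It may have come close to the 10 mm stop, but no reading came near 24 N.
- **Return:** The punch seated at the height where it was first gripped, and the weight came off the wrist by only about 2 N before I let go. The last pictures show it upright with its collar on the block. The wrist camera puts the cap within about 1 mm of its starting position.
- **Disagreement:** The scene camera puts the cap about 5 mm from the wrist camera's position. It showed a similar offset against the other cameras at the start, so I put this down to that camera.
- **Surroundings:** The gripper ended open and clear, about 140 mm above where it let go. I worked only at the stand and the yellow jig and felt no other contact, but I did not measure the bystanders again at the end.

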